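Dry layout of a small control station on its mounting rail

ROBOT

A 6-joint arm with a two-finger parallel gripper is mounted at the origin on the work surface. World frame = base frame: x ahead of the robot, y to its left, z up, the work surface at z = 0. Lengths are in m, angles in rad, forces in N, time in s.
With the tool pointing down it reaches from about 0.3 to 0.775 m from the base axis. Payload 14.6 kg.
Tool frame: the origin (TCP) lies at the very end of the fingers, on their centre line; the grasp point (between the pads) lies behind it (ctrl.grasp_offset is the x of the grasp point in the tool frame, in m); x points along the fingers, y is the direction in which the jaws open and shut, and the axes are right-handed (so a half turn about x gives the same grasp; the last joint's range is limited). The gripper opens to 94 mm and grips with 3 to 60 N. Pads are 16 mm wide; open, the fingers measure 119 mm over their backs; the gripper's body (75 mm by 177 mm) begins 78 mm behind the grasp point.
Start: joints at [1.21, 0.3, 1.521, -0, 1.321, -0.067], TCP at [0.159, 0.526, 0.205] pointing down, gripper open.
Joint ranges: [-3.03, 3.03], [-0.79, 2.21], [0.23, 2.52], [-1.04, 4.18], [0, 3.07], [-2.55, 2.55]. Speed limits (rad/s): [2.22, 2.22, 2.57, 3.14, 3.14, 3.14].

INTERFACE

Orientations are given as a unit quaternion [x, y, z, w].
In Python, from plant import ctrl gives the robot as it stands. The module is installed in compiled form; this text tells all that it offers.
- The arm moves only by the tool step_arm, never from a script. Its argument "increments" is a list of rows, each a list of 7 numbers: the closure, from -1 (fully open) to 1 (shut), then the shift along the world's x, y, z in mm, then the turn, a rotation vector about the world's x, y, z in degrees. In form: [[jaw, dx, dy, dz, wx, wy, wz], ...]. A call has 1 to 10 rows; each row is the pose to reach, as a shift and turn from the pose commanded when the call began; what a row does not reach only later rows make up. A row lasts 1/12 s, in which the tool goes at most 41.7 mm and 7.16 degrees, less where a joint would pass 70% of its speed; a pose out of reach is approached as far as the arm can. A call with a gripper value outside its range is refused whole. The fingers move at their own pace and stop on an object; the grip force is fixed at half the most. Time passes only in rows, so rows that repeat a pose let the fingers close. It gives the time, the measured TCP pose, the force and the opening at its end, in the units of the state.
- ctrl.sense(): the state, without advancing time (a new reading comes with each control period).
- ctrl.grab_frame(name): name is "scene" or "side" or "wrist"; returns (picture, depth): 420x560x3 uint8, blue, green, red; 420x560 float32, m along the optical axis (not along the pixel's ray), 0 where there is no reading.
- ctrl.camera_params(name): a dict with "K" (3x3 intrinsics, pixels), "pose" (4x4, takes a point from camera to world coordinates); the wrist camera has in their place "tool_from_camera" (4x4, takes a point from camera to tool coordinates, whose origin is the TCP and whose axes are the tool frame's). Camera axes: x right, y down, z forward; pixel columns grow to the right and rows downward; lengths in m; the calibration is good to about 2 mm. A picture is of the moment at which its call begins: read the wrist's pose just before it. camera_params takes no time and is no camera call.
- ctrl.sign_off(): hands the job in, once; it reports no verdict.
Trained networks look in the newest picture that a camera, given by its name, has taken for a name from the list of things; names that differ only in an ending like _2 or _b are one class to them, and where a whole thing is asked for, a point or a joint stands for the part that bears it (a point fixed in the world has none). Each returns a list of dicts, best first, with "score" (0 to 1); they miss things now and then, are a little off and sometimes report something else, mostly with a low value. They report only what shows in the picture. A call takes as long as a camera call.
- ctrl.look_for(camera, name): "at" ([x, y, z] in m, in world coordinates, good to about 4 mm: the middle of the surface that is visible of it).
- ctrl.regions_of(camera, name): "region" (420x560 bool, what is visible of it).
The state is a dict: "t": time; "joint_positions": joint angles; "dq": joint speeds; "joint_torque": joint torques, N m; "position": TCP position; "ee_rot": TCP orientation; "force": force on the tool from outside, world axes, zero at the start; "moment": the same for the moment, N m; "width": finger opening in m.
Only numpy, scipy, OpenCV 4.12 (cv2) and the standard library are available. Lean on these libraries where they do the work, as an engineer would, in place of code of your own. Each camera call takes 0.05 s, during which the arm holds its last target.

TASK

Lay out the control station on the mounting plate, one part after the other in this order: set the terminal block square across the rail and centred on its width, in the gap between the fitted power supply and the end stop, then the controller with the screen likewise on the power supply's other side and less than 20 mm from it, then stand the capacitor upright on the bare plate close behind the power supply (on the side away from the robot) and in line with it, and last lay the bar-shaped plug centred on top of the terminal block, running the same way as the block's long side. Every part stands upright and is let go before the next one is taken. Leave the screwdriver and the flat yellow module lying where they are.

Things in the scene. Friction and masses are not known exactly. Their poses are not given: they have to be found in the camera images.
- plate: Fixed white plate flat on the bench, 160 (x) x 350 (y) x 4 mm; origin at the centre of its underside; its +x points to its rear edge, away from the robot (within 0.18 rad of straight ahead). An aluminium rail 35 mm wide, 330 mm long is fixed on it along y, centre line at plate x = -35 mm; parts sit on its flat top, 12 mm above the bench. The rest (top 4 mm above the bench) is bare.
- supply: Power supply, already fitted on the rail and fixed: bare aluminium box 70 (x, across the rail) x 45 (y, along the rail) x 60 mm high with black ventilation slots on top; origin at the centre of its underside, on the rail top (so its top is 72 mm above the bench). Axes parallel to the plate's: +x is its rear.
- stop: End stop, already fitted on the rail and fixed: a thin grey block 46 (x) x 12 (y, along the rail) x 30 mm high with one screw on top; origin at the centre of its underside on the rail top. Its centre is 100 mm along the rail from that of the power supply, on either side (it changes from start to start); the clear gap between them is 71 mm.
- controller: Loose controller: grey box 56 (x) x 50 (y) x 50 mm high with a white screen in a black frame and a row of four black keys on top, about 150 g; origin at the centre of its underside. It goes with its x (56 mm) across the rail; either way round will do.
- terminal: Loose terminal block: grey box 56 (x, long side) x 36 (y) x 45 mm high with rows of small black wire holes on its flat top, about 100 g; origin at the centre of its underside. It goes with its long side x across the rail; either way round will do.
- capacitor: Loose capacitor: black upright cylinder, 40 mm diameter, 60 mm high, with two short steel studs on top (5 mm more), about 120 g; origin at the centre of its underside.
- plug: Loose plug: small grey bar 46 (x, long side) x 22 (y) x 24 mm high with a row of six screws and six black openings on top, about 30 g; origin at the centre of its underside. The neighbouring power supply stands 15 mm higher than the terminal block's top on which it goes, so hold it by its ends (46 mm) for the set-down.
- screwdriver: Bystander: loose blue-handled screwdriver 130 mm long lying on the bench among the loose parts, along its own x; not to be moved.
- yellow: Bystander: loose yellow module lying flat on the bench beside the plate, about 126 (x) x 85 (y) x 22.5 mm high, origin at the centre of its underside; not to be moved.

How it is judged:
On the way, in this order (a step that is already met when the one before it is completed fails the run):
1. the terminal block stands released on the rail between power supply and end stop (x of terminal in the frame of plate between -0.046 and -0.024 m and z of terminal in the frame of plate between 0.008 and 0.017 m and angle between the x axis of terminal and the x axis of plate, either way round below 0.25 rad and contact force between the fingers and terminal below 0.5 N and linear speed of terminal below 0.02 m/s and angle between terminal's own z axis and vertical below 0.12 rad and horizontal distance between terminal and supply below 0.1 m and horizontal distance between terminal and stop below 0.1 m), for 0.2 s.
2. the controller stands released on the rail on the power supply's other side, close to it (x of controller in the frame of plate between -0.046 and -0.024 m and z of controller in the frame of plate between 0.008 and 0.017 m and angle between the x axis of controller and the x axis of plate, either way round below 0.25 rad and contact force between the fingers and controller below 0.5 N and linear speed of controller below 0.02 m/s and angle between controller's own z axis and vertical below 0.12 rad and horizontal distance between controller and supply below 0.0705 m and horizontal distance between controller and stop above 0.13 m), for 0.2 s.
3. the capacitor stands released on the plate behind the power supply (x of capacitor in the frame of supply between 0.05 and 0.092 m and y of capacitor in the frame of supply between -0.015 and 0.015 m and z of capacitor in the frame of plate between 0 and 0.009 m and contact force between the fingers and capacitor below 0.5 N and linear speed of capacitor below 0.02 m/s and angle between capacitor's own z axis and vertical below 0.12 rad), for 0.2 s.
4. the plug lies released on top of the terminal block (horizontal distance between plug and terminal below 0.01 m and angle between the x axis of plug and the x axis of terminal, either way round below 0.3 rad and z of plug in the frame of terminal between 0.041 and 0.05 m and contact force between the fingers and plug below 0.5 N and linear speed of plug below 0.02 m/s and angle between plug's own z axis and vertical below 0.12 rad), for 0.2 s.
At the end, for the whole second after the job is handed in: All released, still, upright. Terminal block in the gap and controller beyond the supply (gap under 20 mm), both on the rail: centred within 11 mm, square within 0.25 rad. Capacitor 50-92 mm behind the supply's centre, within 15 mm of its line. Plug on the block: within 10 mm, 0.3 rad (all of step 1 and all of step 2 and all of step 3 and all of step 4); the robot touches nothing.
It fails at once if the screwdriver or the yellow module is shifted by more than 30 mm (distance of any of screwdriver, yellow from where it was at the start of the episode above 0.03 m).
It also fails if it takes over 106 s, if anything falls off the work surface, if the arm or the gripper's body presses on something with over 40 N, if the wrist force passes 120 N, or if a joint passes its speed limit or range.

## Working session

There is one attempt and no reset: what is moved stays moved. The work goes in short steps, Python scripts to look and compute and a tool call to move; the robot and the scene stay as the last step left them, time stands still between calls to the robot, and variables do not carry over. Pictures are saved under pics/ and viewed, and the job is handed in when it is done.

Besides the shell and the picture viewer there is one more tool, called in YAML: its name, and indented under it one key for each argument. step_arm: Moves the arm, as the interface text tells. Its arguments: {"type":"object","properties":{"increments":{"type":"array","items":{"type":"array","items":{"type":"number"}}}},"required":["increments"]}

```bash
mkdir -p pics; cat > h.py <<'E'
from plant import ctrl
import numpy as np, cv2
from scipy.spatial.transform import Rotation as R
def cloud(name):
    s=ctrl.sense(); img,d=ctrl.grab_frame(name); p=ctrl.camera_params(name); K=np.array(p["K"])
    if name=="wrist":
        T=np.eye(4);T[:3,:3]=R.from_quat(s["ee_rot"]).as_matrix();T[:3,3]=s["position"];T=T@np.array(p["tool_from_camera"])
    else: T=np.array(p["pose"])
    v,u=np.mgrid[:420,:560]
    P=np.stack([(u-K[0,2])/K[0,0]*d,(v-K[1,2])/K[1,1]*d,d],-1)
    W=P@T[:3,:3].T+T[:3,3]; W[d<=0]=np.nan
    return img,d,W,T,K
E
python3 - <<'E'
from h import *
s=ctrl.sense();print(s["t"],s["position"],s["ee_rot"],s["width"],ctrl.grasp_offset)
for n in ("scene","side","wrist"):
    img,d,W,T,K=cloud(n);cv2.imwrite(f"pics/a_{n}.png",img);np.savez(f"a_{n}.npz",W=W,d=d,img=img,T=T,K=K)
    print(n,T.round(3).tolist(),K[0,0],np.isfinite(W[...,0]).mean())
    if n!="wrist":
        for o in ("plate","supply","stop","controller","terminal","capacitor","plug","screwdriver","yellow"):
            print(o,[(round(r["score"],2),np.round(r["at"],3).tolist()) for r in ctrl.look_for(n,o)[:2]])
E
```

```text
0.0 [0.15918796 0.52616489 0.20488016] [ 0.10310104  0.6995801  -0.10390255  0.69940125] 0.09374465092767037 -0.0188
scene [[-0.808, 0.504, -0.306, 0.83], [0.589, 0.687, -0.425, 0.436], [-0.004, -0.524, -0.852, 0.879], [0.0, 0.0, 0.0, 1.0]] 423.43754298238827 0.9960799319727891
plate [(0.84, [0.644, 0.049, 0.008])]
supply [(0.93, [0.598, -0.031, 0.072]), (0.23, [0.643, 0.047, 0.007])]
stop [(0.58, [0.597, 0.063, 0.038])]
controller [(0.91, [0.428, 0.339, 0.049])]
terminal [(0.84, [0.434, -0.162, 0.043])]
capacitor [(0.66, [0.44, 0.155, 0.026]), (0.58, [0.436, -0.157, 0.041])]
plug [(0.72, [0.441, 0.156, 0.025]), (0.61, [0.444, -0.334, 0.041])]
screwdriver [(0.89, [0.397, 0.012, 0.015])]
yellow [(0.69, [0.614, 0.373, 0.026])]
side [[0.994, -0.071, 0.079, 0.421], [-0.106, -0.654, 0.749, -0.912], [-0.001, -0.753, -0.658, 0.846], [0.0, 0.0, 0.0, 1.0]] 502.450827168117 0.9959863945578231
plate [(0.72, [0.647, -0.042, 0.006])]
supply [(0.89, [0.599, -0.061, 0.063])]
stop [(0.47, [0.592, 0.053, 0.028])]
controller [(0.58, [0.434, 0.138, 0.021]), (0.57, [0.42, 0.318, 0.037])]
terminal [(0.7, [0.429, -0.175, 0.043]), (0.34, [0.6, -0.062, 0.062])]
capacitor [(0.84, [0.437, -0.361, 0.052]), (0.43, [0.648, -0.041, 0.004])]
plug [(0.47, [0.434, 0.138, 0.017])]
screwdriver [(0.59, [0.396, -0.002, 0.021])]
yellow [(0.63, [0.601, 0.349, 0.026])]
wrist [[0.289, 0.918, 0.272, 0.08], [0.957, -0.277, -0.083, 0.552], [-0.0, 0.284, -0.959, 0.386], [0.0, 0.0, 0.0, 1.0]] 308.0514348474924 0.9961479591836735
```

View pics/a_scene.png

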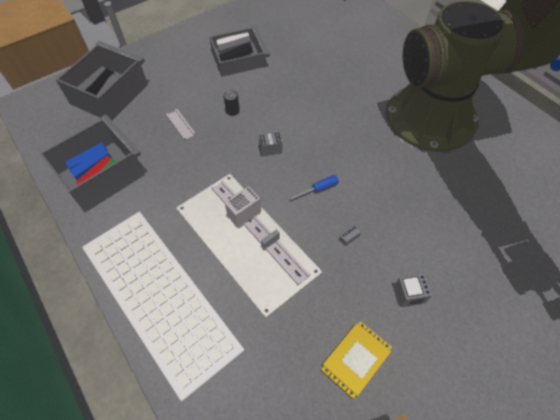

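View pics/a_side.png

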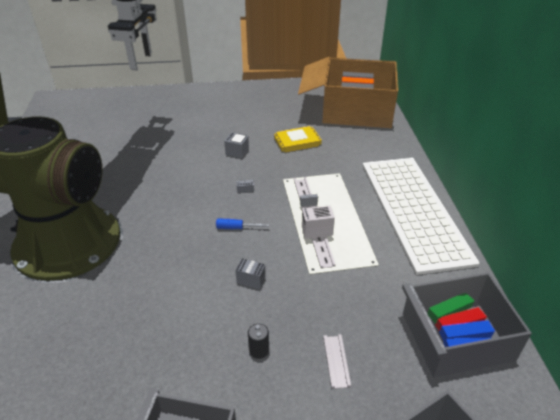

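The supply is at scene pixel (240,205), with the end stop at (268,237) on its +y side. The terminal block is at (270,142), the capacitor at (232,102), the screwdriver at (315,188), the plug at (350,235), the controller at (414,289) and the yellow module at (357,360).

```bash
cat >> h.py <<'E'
def rect(W,c,r,z0,z1,extra=None):
    m=(np.hypot(W[...,0]-c[0],W[...,1]-c[1])<r)&(W[...,2]>z0)&(W[...,2]<z1)
    if extra is not None: m&=extra
    p=W[m]
    if len(p)<8: return None
    (cx,cy),(a,b),ang=cv2.minAreaRect((p[:,:2]*1000).astype(np.float32))
    if b>a: a,b=b,a; ang+=90
    ang=(ang+90)%180-90
    return dict(n=len(p),c=(round(cx,1),round(cy,1)),med=(p[:,:2].mean(0)*1000).round(1).tolist(),size=(round(a,1),round(b,1)),ang=round(ang,1),z=round(float(np.median(p[:,2]))*1000,1))
E
python3 - <<'E'
from h import *
s=ctrl.sense();print(R.from_quat(s["ee_rot"]).as_matrix().round(3))
for n in("scene","side","wrist"):
    W=np.load(f"a_{n}.npz")["W"]
    print(n)
    for o,c,z0,z1 in (("sup",(.6,-.04),.064,.08),("stop",(.597,.06),.034,.05),("ctl",(.425,.33),.043,.06),("term",(.435,-.165),.038,.06),("cap",(.44,-.345),.05,.075),("plug",(.44,.15),.017,.04),("yel",(.61,.365),.012,.04)):
        print(o,rect(W,c,.05 if o!="yel" else .1,z0,z1))
    img=np.load(f"a_{n}.npz")["img"]; print("plate",rect(W,(.64,0),.22,-.01,.012,img.min(2)>150))
    print("bench z",np.nanmedian(W[(np.hypot(W[...,0]-.45,W[...,1]-.05)<.06)][:,2]))
E
```

```text
[[ 0.     0.29   0.957]
 [-0.     0.957 -0.29 ]
 [-1.    -0.     0.   ]]
scene
sup {'n': 565, 'c': (601.3, -37.3), 'med': [602.0, -35.5], 'size': (70.6, 46.6), 'ang': 3.8, 'z': 72.4}
stop {'n': 127, 'c': (594.8, 61.9), 'med': [595.8, 63.5], 'size': (46.4, 14.0), 'ang': 4.6, 'z': 41.9}
ctl {'n': 659, 'c': (422.2, 336.9), 'med': [424.1, 337.7], 'size': (57.1, 51.1), 'ang': -26.5, 'z': 50.9}
term {'n': 268, 'c': (432.5, -167.5), 'med': [434.2, -165.0], 'size': (56.1, 39.7), 'ang': -25.2, 'z': 45.2}
cap {'n': 149, 'c': (438.0, -345.1), 'med': [439.7, -342.3], 'size': (38.5, 36.2), 'ang': 53.9, 'z': 60.0}
plug {'n': 190, 'c': (436.8, 156.3), 'med': [438.2, 157.3], 'size': (47.0, 23.5), 'ang': 2.2, 'z': 24.3}
yel {'n': 2883, 'c': (606.3, 371.2), 'med': [609.4, 372.7], 'size': (127.0, 84.9), 'ang': 11.7, 'z': 23.2}
plate {'n': 7866, 'c': (702.2, 17.5), 'med': [643.9, 35.5], 'size': (356.0, 306.7), 'ang': -86.4, 'z': 4.8}
bench z 0.0005761240140437218
side
sup {'n': 439, 'c': (600.0, -43.5), 'med': [599.3, -45.7], 'size': (70.6, 49.4), 'ang': 5.1, 'z': 70.8}
stop {'n': 86, 'c': (593.7, 57.3)
[... 277 characters left out ...]
 44.0}
cap {'n': 345, 'c': (436.8, -352.6), 'med': [436.6, -354.5], 'size': (40.2, 37.5), 'ang': 85.2, 'z': 59.3}
plug {'n': 115, 'c': (436.3, 151.9), 'med': [436.3, 149.6], 'size': (45.5, 29.8), 'ang': -1.9, 'z': 22.3}
yel {'n': 734, 'c': (606.0, 365.8), 'med': [604.8, 360.4], 'size': (128.9, 90.9), 'ang': 13.6, 'z': 20.6}
plate {'n': 5349, 'c': (659.2, 18.7), 'med': [650.8, -8.9], 'size': (390.1, 365.8), 'ang': 3.4, 'z': 3.2}
bench z -0.0010310442082989146
wrist
sup None
stop None
ctl {'n': 1138, 'c': (418.1, 337.8), 'med': [412.6, 340.1], 'size': (53.4, 50.0), 'ang': -26.7, 'z': 51.8}
term None
cap None
plug None
yel None
plate None
bench z nan
  return np.nanmean(a, axis, out=out, keepdims=keepdims)
```

View pics/a_wrist.png

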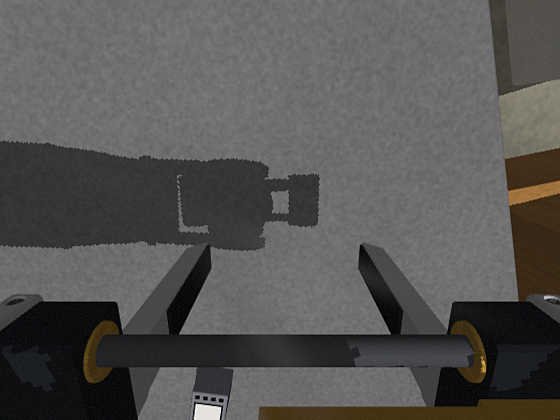

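step_arm:
  increments:
    - [-1, 273, -696, 0, 0, 0, -99]
    - [-1, 273, -696, 0, 0, 0, -99]
    - [-1, 273, -696, 0, 0, 0, -99]
    - [-1, 273, -696, 0, 0, 0, -99]
    - [-1, 273, -696, 0, 0, 0, -99]
    - [-1, 273, -696, 0, 0, 0, -99]
    - [-1, 273, -696, 0, 0, 0, -99]
    - [-1, 273, -696, 0, 0, 0, -99]
    - [-1, 273, -696, 0, 0, 0, -99]
    - [-1, 273, -696, 0, 0, 0, -99]

```text
t: 1.88
position: [0.3115, 0.1367, 0.2058]
ee_rot: [0.495, 0.505, -0.494, 0.506]
force: [0.6, 0.6, -0.0]
width: 0.0941
```

step_arm:
  increments:
    - [-1, 121, -306, 0, 0, 0, -27.4]
    - [-1, 121, -306, 0, 0, 0, -27.4]
    - [-1, 121, -306, 0, 0, 0, -27.4]
    - [-1, 121, -306, 0, 0, 0, -27.4]
    - [-1, 121, -306, 0, 0, 0, -27.4]
    - [-1, 121, -306, 0, 0, 0, -27.4]
    - [-1, 121, -306, 0, 0, 0, -27.4]
    - [-1, 121, -306, 0, 0, 0, -27.4]
    - [-1, 121, -306, 0, 0, 0, -27.4]
    - [-1, 121, -306, 0, 0, 0, -27.4]

```text
t: 2.72
position: [0.4324, -0.1687, 0.2049]
ee_rot: [-0.599, -0.375, 0.6, -0.374]
force: [-1.2, 0.3, 0.3]
width: 0.094
```

```bash
cat >> h.py <<'E'
def tool():
    s=ctrl.sense();M=R.from_quat(s["ee_rot"]).as_matrix()
    print("t",round(s["t"],2),"pos",(np.array(s["position"])*1000).round(1),"jaw",round(np.degrees(np.arctan2(M[1,1],M[0,1])),1),"xax",M[:,0].round(3),"w",round(s["width"]*1000,1),"F",np.round(s["force"],1))
    return s
E
python3 - <<'E'
from h import *
tool()
img,d,W,T,K=cloud("wrist");cv2.imwrite("pics/b_wrist.png",img)
print("term",rect(W,(.432,-.17),.05,.038,.06)); print("sup",rect(W,(.6,-.04),.055,.064,.08),rect(W,(.595,.06),.04,.034,.05))
E
```

```text
t 2.72 pos [ 432.4 -168.7  204.9] jaw -26.0 xax [-0.001  0.001 -1.   ] w 94.0 F [-1.2  0.3  0.3]
term {'n': 1555, 'c': (432.1, -168.1), 'med': [432.3, -167.1], 'size': (56.8, 35.9), 'ang': -24.8, 'z': 46.3}
sup {'n': 1945, 'c': (590.4, -56.3), 'med': [585.9, -49.5], 'size': (77.6, 32.9), 'ang': -27.1, 'z': 73.1} None
```

View pics/b_wrist.png

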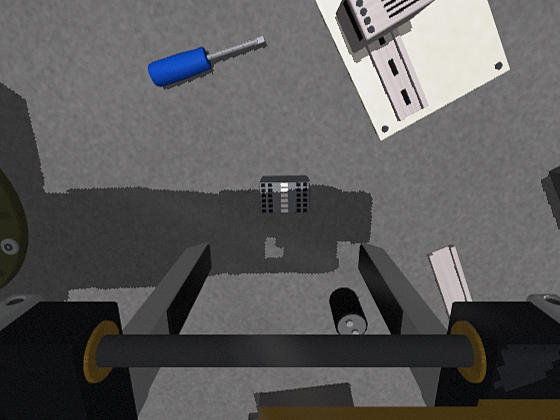

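The terminal block is centred between the fingers at wrist pixel (285,193). It measures (432,-168) and 57x36, and matches the scene cameras. I'll descend and grip.

step_arm:
  increments:
    - [-1, 0, 1, -193, 0, 0, 0.5]
    - [-1, 0, 1, -193, 0, 0, 0.5]
    - [-1, 0, 1, -193, 0, 0, 0.5]
    - [-1, 0, 1, -193, 0, 0, 0.5]
    - [-1, 0, 1, -193, 0, 0, 0.5]
    - [-1, 0, 1, -193, 0, 0, 0.5]
    - [-1, 0, 1, -193, 0, 0, 0.5]
    - [1, 0, 1, -193, 0, 0, 0.5]
    - [1, 0, 1, -193, 0, 0, 0.5]
    - [1, 0, 1, -193, 0, 0, 0.5]

```text
t: 3.6
position: [0.4334, -0.1667, 0.0142]
ee_rot: [0.598, 0.377, -0.597, 0.379]
force: [0.1, 0.2, -0.5]
width: 0.0774
```

step_arm:
  increments:
    - [1, 0, 0, 0, 0, 0, 0]
    - [1, 0, 0, 0, 0, 0, 0]
    - [1, 0, 0, 0, 0, 0, 0]
    - [1, 0, 0, 30, 0, 0, 0]
    - [1, 0, 0, 60, 0, 0, 0]
    - [1, 0, 0, 100, 0, 0, 0]
    - [1, 0, 0, 140, 0, 0, 0]
    - [1, 0, 0, 140, 0, 0, 0]

```text
t: 4.27
position: [0.4349, -0.1676, 0.1594]
ee_rot: [0.599, 0.375, -0.596, 0.381]
force: [1.5, 0.0, 0.1]
width: 0.056
```

```bash
python3 - <<'E'
from h import *
tool()
E
```

```text
t 4.27 pos [ 434.9 -167.6  159.4] jaw -25.3 xax [ 0.009 -0.004 -1.   ] w 56.0 F [1.5 0.  0.1]
```

The opening reads 56 mm, so the terminal block is gripped by its ends. Next I'll stop short of the plate for a close look at the supply and stop.

step_arm:
  increments:
    - [1, 40, 20, 45, 0, 0, 7]
    - [1, 80, 40, 45, 0, 0, 14]
    - [1, 110, 55, 45, 0, 0, 21]
    - [1, 130, 63, 45, 0, 0, 28]
    - [1, 140, 68, 45, 0, 0, 29.8]
    - [1, 140, 68, 45, 0, 0, 29.8]
    - [1, 140, 68, 45, 0, 0, 29.8]
    - [1, 140, 68, 45, 0, 0, 29.8]

```text
t: 4.93
position: [0.5716, -0.0989, 0.197]
ee_rot: [0.481, 0.519, -0.481, 0.518]
force: [0.9, 0.4, -1.0]
width: 0.0559
```

```bash
python3 - <<'E'
from h import *
tool()
img,d,W,T,K=cloud("wrist");cv2.imwrite("pics/c_wrist.png",img)
np.savez("c.npz",W=W,img=img)
print("sup",rect(W,(.6,-.04),.055,.064,.08));print(rect(W,(.595,.06),.04,.036,.05))
print("plate",rect(W,(.63,0),.25,-.01,.010,img.min(2)>160))
E
```

```text
t 4.93 pos [571.6 -98.9 197. ] jaw 4.3 xax [-0.001  0.    -1.   ] w 55.9 F [ 0.9  0.4 -1. ]
sup {'n': 3354, 'c': (599.7, -38.7), 'med': [599.6, -38.0], 'size': (70.8, 45.1), 'ang': 3.5, 'z': 73.3}
{'n': 701, 'c': (594.0, 61.0), 'med': [593.6, 60.4], 'size': (45.9, 12.2), 'ang': 3.7, 'z': 43.0}
plate {'n': 23220, 'c': (635.3, -25.4), 'med': [645.7, 6.4], 'size': (274.7, 162.4), 'ang': -86.5, 'z': 5.3}
```

View pics/c_wrist.png

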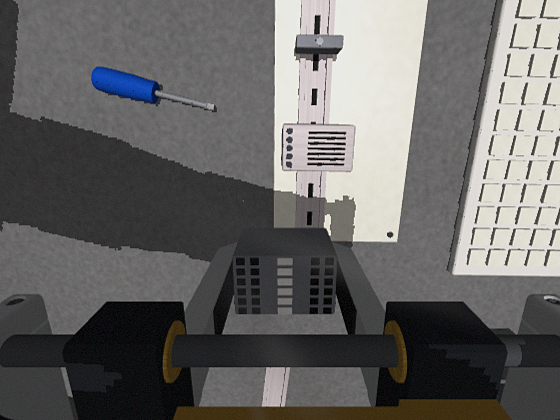

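The supply top is at wrist pixel (318,147), and measures (599.7,-38.7) with yaw 3.5°. The stop is at (320,45), and measures (594,61). They come out 100 mm apart, as they should. The terminal block's target is about (596,20).

step_arm:
  increments:
    - [1, 10, 40, 0, 0, 0, -0.8]
    - [1, 18, 80, 0, 0, 0, -0.8]
    - [1, 24, 119, 0, 0, 0, -0.8]
    - [1, 24, 119, 0, 0, 0, -0.8]
    - [1, 24, 119, 0, 0, 0, -0.8]
    - [1, 24, 119, -40, 0, 0, -0.8]
    - [1, 24, 119, -80, 0, 0, -0.8]
    - [1, 24, 119, -115, 0, 0, -0.8]
    - [1, 24, 119, -135, 0, 0, -0.8]
    - [1, 24, 119, -135, 0, 0, -0.8]

```text
t: 5.82
position: [0.5937, 0.0189, 0.0582]
ee_rot: [0.483, 0.517, -0.486, 0.513]
force: [-0.5, -0.1, -1.2]
width: 0.0559
```

```bash
python3 - <<'E'
from h import *
tool()
E
```

```text
t 5.82 pos [593.7  18.9  58.2] jaw 3.5 xax [-0.007  0.    -1.   ] w 55.9 F [-0.5 -0.1 -1.2]
```

step_arm:
  increments:
    - [1, 1, 1, -15, 0, 0, 0]
    - [1, 1, 1, -28, 0, 0, 0]
    - [1, 1, 1, -35, 0, 0, 0]
    - [1, 1, 1, -37, 0, 0, 0]
    - [1, 1, 1, -37, 0, 0, 0]

```text
t: 6.23
position: [0.5976, 0.021, 0.0263]
ee_rot: [0.484, 0.515, -0.484, 0.516]
force: [-0.4, -0.2, -1.5]
width: 0.0557
```

```bash
python3 - <<'E'
from h import *
tool()
E
```

```text
t 6.23 pos [597.6  21.   26.3] jaw 3.6 xax [ 0.001 -0.    -1.   ] w 55.7 F [-0.4 -0.2 -1.5]
```

step_arm:
  increments:
    - [1, -1, 0, -2, 0, 0, 0]
    - [1, -1, 0, -2, 0, 0, 0]
    - [0.4, -1, 0, -2, 0, 0, 0]
    - [-0.2, -1, 0, -2, 0, 0, 0]
    - [-0.6, -1, 0, -2, 0, 0, 0]
    - [-1, -1, 0, -2, 0, 0, 0]
    - [-1, -1, 0, -2, 0, 0, 0]
    - [-1, -1, 0, -2, 0, 0, 0]
    - [-1, -1, 0, 20, 0, 0, 0]
    - [-1, -1, 0, 60, 0, 0, 0]

```text
t: 7.07
position: [0.5941, 0.0215, 0.0821]
ee_rot: [0.482, 0.518, -0.486, 0.514]
force: [0.7, 0.7, 0.5]
width: 0.0921
```

```bash
python3 - <<'E'
from h import *
tool()
E
```

```text
t 7.07 pos [594.1  21.5  82.1] jaw 3.6 xax [-0.008  0.    -1.   ] w 92.1 F [0.7 0.7 0.5]
```

step_arm:
  increments:
    - [-1, 0, 0, 40, 0, 0, 0]
    - [-1, 0, 5, 80, 0, 0, 0]
    - [-1, -20, 40, 120, 0, 0, -6]
    - [-1, -174, 314, 120, 0, 0, -30]
    - [-1, -174, 314, 120, 0, 0, -30]
    - [-1, -174, 314, 120, 0, 0, -30]
    - [-1, -174, 314, 120, 0, 0, -30]
    - [-1, -174, 314, 120, 0, 0, -30]
    - [-1, -174, 314, 120, 0, 0, -30]
    - [-1, -174, 314, 120, 0, 0, -30]

```text
t: 7.9
position: [0.4407, 0.302, 0.2043]
ee_rot: [0.601, 0.373, -0.601, 0.373]
force: [1.3, 0.6, 0.2]
width: 0.094
```

step_arm:
  increments:
    - [-1, -22, 38, 0, 0, 0, 0]
    - [-1, -22, 38, 0, 0, 0, 0]
    - [-1, -22, 38, 0, 0, 0, 0]

```text
t: 8.15
position: [0.4189, 0.3401, 0.204]
ee_rot: [-0.6, -0.374, 0.6, -0.374]
force: [1.4, -0.2, -0.0]
width: 0.0941
```

```bash
python3 - <<'E'
from h import *
tool()
img,d,W,T,K=cloud("wrist");cv2.imwrite("pics/d_wrist.png",img)
print("ctl",rect(W,(.422,.335),.055,.042,.06))
for n in("scene","side"):
    img,d,W,T,K=cloud(n);cv2.imwrite(f"pics/d_{n}.png",img)
    print("term",rect(W,(.596,.02),.036,.052,.064)); print("sup",rect(W,(.6,-.04),.055,.065,.08))
E
```

```text
t 8.15 pos [418.9 340.1 204. ] jaw -26.1 xax [-0. -0. -1.] w 94.1 F [ 1.4 -0.2 -0. ]
ctl {'n': 2195, 'c': (421.6, 336.5), 'med': [422.5, 338.0], 'size': (55.9, 50.2), 'ang': -26.6, 'z': 51.6}
term {'n': 388, 'c': (599.9, 11.7), 'med': [599.8, 20.4], 'size': (56.5, 54.5), 'ang': 5.5, 'z': 57.5}
sup {'n': 564, 'c': (600.8, -37.8), 'med': [601.9, -35.4], 'size': (71.1, 48.2), 'ang': 2.9, 'z': 72.5}
term {'n': 221, 'c': (598.3, 15.7), 'med': [597.8, 14.8], 'size': (56.2, 38.8), 'ang': 5.4, 'z': 56.2}
sup {'n': 428, 'c': (599.9, -43.2), 'med': [599.5, -45.1], 'size': (71.1, 49.5), 'ang': 4.5, 'z': 70.7}
```

View pics/d_wrist.png

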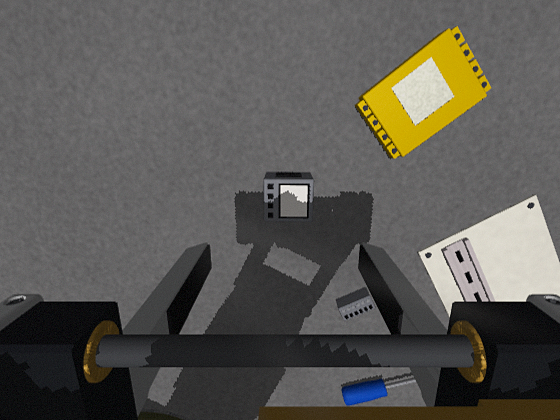

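Both fixed cameras show the terminal block standing on the rail with its top at about 57 mm. The controller is at wrist pixel (288,198), and measures (421.6,336.5) with its 56 mm side at -26.6°. I'll grip it next.

step_arm:
  increments:
    - [-1, 3, -3.5, -40, 0, 0, -0.5]
    - [-1, 3, -3.5, -80, 0, 0, -0.5]
    - [-1, 3, -3.5, -120, 0, 0, -0.5]
    - [-1, 3, -3.5, -160, 0, 0, -0.5]
    - [-1, 3, -3.5, -190, 0, 0, -0.5]
    - [-1, 3, -3.5, -190, 0, 0, -0.5]
    - [0, 3, -3.5, -190, 0, 0, -0.5]
    - [1, 3, -3.5, -190, 0, 0, -0.5]
    - [1, 3, -3.5, -190, 0, 0, -0.5]
    - [1, 3, -3.5, -190, 0, 0, -0.5]

```text
t: 9.13
position: [0.4241, 0.3356, 0.0162]
ee_rot: [0.604, 0.37, -0.601, 0.37]
force: [-0.0, -0.1, -0.5]
width: 0.0706
```

step_arm:
  increments:
    - [1, 0, 0, 0, 0, 0, 0]
    - [1, 0, 0, 0, 0, 0, 0]
    - [1, 0, 0, 0, 0, 0, 0]
    - [1, 0, 0, 30, 0, 0, 0]
    - [1, 0, 0, 60, 0, 0, 0]
    - [1, 0, 0, 100, 0, 0, 0]
    - [1, 0, 0, 140, 0, 0, 0]
    - [1, 0, 0, 180, 0, 0, 0]
    - [1, 0, 0, 180, 0, 0, 0]

```text
t: 9.88
position: [0.4251, 0.3366, 0.2021]
ee_rot: [0.606, 0.37, -0.598, 0.37]
force: [0.4, 0.2, -0.7]
width: 0.0559
```

```bash
python3 - <<'E'
from h import *
tool()
E
```

```text
t 9.88 pos [425.1 336.6 202.1] jaw -26.8 xax [ 0.009  0.006 -1.   ] w 55.9 F [ 0.4  0.2 -0.7]
```

step_arm:
  increments:
    - [1, 181, -434, 0, 0, 0, 30.2]
    - [1, 181, -434, 0, 0, 0, 30.2]
    - [1, 181, -434, 0, 0, 0, 30.2]
    - [1, 181, -434, 0, 0, 0, 30.2]
    - [1, 181, -434, 0, 0, 0, 30.2]
    - [1, 181, -434, 0, 0, 0, 30.2]
    - [1, 181, -434, 0, 0, 0, 30.2]
    - [1, 181, -434, 0, 0, 0, 30.2]
    - [1, 181, -434, 0, 0, 0, 30.2]
    - [1, 181, -434, 0, 0, 0, 30.2]

```text
t: 10.72
position: [0.5774, -0.0359, 0.1939]
ee_rot: [0.485, 0.514, -0.485, 0.514]
force: [1.1, 0.0, -1.5]
width: 0.0559
```

```bash
python3 - <<'E'
from h import *
tool()
E
```

```text
t 10.72 pos [577.4 -35.9 193.9] jaw 3.3 xax [-0.  0. -1.] w 55.9 F [ 1.1  0.  -1.5]
```

step_arm:
  increments:
    - [1, 14, -36, 0, 0, 0, 0.2]
    - [1, 25, -62, 0, 0, 0, 0.2]
    - [1, 25, -62, 0, 0, 0, 0.2]
    - [1, 25, -62, 0, 0, 0, 0.2]

```text
t: 11.05
position: [0.602, -0.097, 0.1932]
ee_rot: [0.485, 0.515, -0.485, 0.514]
force: [-0.4, 0.1, -1.9]
width: 0.0559
```

```bash
python3 - <<'E'
from h import *
tool()
img,d,W,T,K=cloud("wrist");cv2.imwrite("pics/e_wrist.png",img)
print("sup",rect(W,(.6,-.04),.055,.064,.08));print(rect(W,(.595,.06),.04,.036,.05));print("term",rect(W,(.596,.02),.036,.052,.064))
E
```

```text
t 11.05 pos [602.  -97.  193.2] jaw 3.4 xax [-0.001  0.    -1.   ] w 55.9 F [-0.4  0.1 -1.9]
sup {'n': 3407, 'c': (599.6, -38.8), 'med': [599.8, -38.1], 'size': (70.7, 43.8), 'ang': 3.4, 'z': 73.3}
{'n': 714, 'c': (593.9, 60.7), 'med': [593.9, 60.4], 'size': (45.6, 12.1), 'ang': 3.7, 'z': 43.0}
term {'n': 2334, 'c': (598.1, 19.0), 'med': [598.1, 19.1], 'size': (56.8, 35.0), 'ang': 3.4, 'z': 58.3}
```

View pics/e_wrist.png

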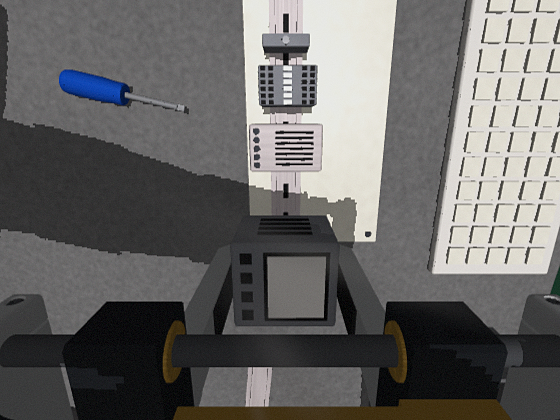

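The terminal block sits at (598,19), square and in the gap, about 2 mm off the rail line. I'll lower the controller now.

step_arm:
  increments:
    - [1, 0.5, -1, -40, 0, 0, 0]
    - [1, 0.5, -1, -80, 0, 0, 0]
    - [1, 0.5, -1, -115, 0, 0, 0]
    - [1, 0.5, -1, -140, 0, 0, 0]
    - [1, 0.5, -1, -155, 0, 0, 0]
    - [1, 0.5, -1, -162, 0, 0, 0]
    - [1, 0.5, -1, -165, 0, 0, 0]
    - [1, 0.5, -1, -165, 0, 0, 0]
    - [1, 0.5, -1, -165, 0, 0, 0]

```text
t: 11.85
position: [0.6032, -0.0966, 0.0305]
ee_rot: [0.484, 0.515, -0.484, 0.516]
force: [0.1, -0.1, -1.8]
width: 0.0557
```

```bash
python3 - <<'E'
from h import *
tool()
E
```

```text
t 11.85 pos [603.2 -96.6  30.5] jaw 3.6 xax [ 0.002 -0.    -1.   ] w 55.7 F [ 0.1 -0.1 -1.8]
```

step_arm:
  increments:
    - [1, 0, 0, -2, 0, 0, 0]
    - [1, 0, 0, -3, 0, 0, 0]
    - [1, 0, 0, -3, 0, 0, 0]
    - [1, 0, 0, -3, 0, 0, 0]

```text
t: 12.18
position: [0.6031, -0.0969, 0.027]
ee_rot: [0.485, 0.515, -0.484, 0.516]
force: [-1.3, 0.8, 4.6]
width: 0.0561
```

```bash
python3 - <<'E'
from h import *
tool()
E
```

```text
t 12.18 pos [603.1 -96.9  27. ] jaw 3.5 xax [ 0.001 -0.    -1.   ] w 56.1 F [-1.3  0.8  4.6]
```

step_arm:
  increments:
    - [0.4, 0, 0, 0, 0, 0, 0]
    - [-0.2, 0, 0, 0, 0, 0, 0]
    - [-0.6, 0, 0, 0, 0, 0, 0]
    - [-1, 0, 0, 0, 0, 0, 0]
    - [-1, 0, 0, 0, 0, 0, 0]
    - [-1, 0, 0, 0, 0, 0, 0]
    - [-1, 0, 0, 30, 0, 0, 0]
    - [-1, 0, 0, 70, 0, 0, 0]
    - [-1, 0, 0, 110, 0, 0, 0]
    - [-1, 0, 0, 150, 0, 0, 0]

```text
t: 13.02
position: [0.6022, -0.0968, 0.1779]
ee_rot: [0.484, 0.515, -0.484, 0.515]
force: [0.5, -1.3, -0.4]
width: 0.0942
```

step_arm:
  increments:
    - [-1, -20, -30, 20, 0, 0, -7]
    - [-1, -45, -60, 30, 0, 0, -14]
    - [-1, -70, -90, 30, 0, 0, -21]
    - [-1, -90, -120, 30, 0, 0, -28]
    - [-1, -110, -150, 30, 0, 0, -35]
    - [-1, -130, -180, 30, 0, 0, -42]
    - [-1, -145, -210, 30, 0, 0, -49]
    - [-1, -155, -235, 30, 0, 0, -56]
    - [-1, -166, -250, 30, 0, 0, -63]
    - [-1, -166, -250, 30, 0, 0, -70]

```text
t: 13.85
position: [0.4347, -0.3495, 0.2059]
ee_rot: [-0.693, -0.141, 0.693, -0.141]
force: [1.0, 0.6, -0.8]
width: 0.0941
```

step_arm:
  increments:
    - [-1, 0, 0, 0, 0, 0, -7]
    - [-1, 0, 0, 0, 0, 0, -14]
    - [-1, 0, 0, 0, 0, 0, -20]
    - [-1, 0, 0, 0, 0, 0, -20]
    - [-1, 0, 0, 0, 0, 0, -20]

```text
t: 14.27
position: [0.4366, -0.3469, 0.2061]
ee_rot: [-0.707, -0.023, 0.707, -0.023]
force: [0.1, 0.7, 0.4]
width: 0.0941
```

```bash
python3 - <<'E'
from h import *
tool()
img,d,W,T,K=cloud("wrist");cv2.imwrite("pics/f_wrist.png",img)
print("cap",rect(W,(.437,-.347),.04,.05,.08))
for n in("scene","side"):
    img,d,W,T,K=cloud(n);cv2.imwrite(f"pics/f_{n}.png",img)
    print("ctl",rect(W,(.603,-.097),.036,.056,.069)); print("cap",rect(W,(.437,-.347),.04,.05,.08))
E
```

```text
t 14.27 pos [ 436.6 -346.9  206.1] jaw -86.3 xax [-0.  0. -1.] w 94.1 F [0.1 0.7 0.4]
cap {'n': 1033, 'c': (437.1, -348.2), 'med': [438.4, -348.4], 'size': (39.3, 38.4), 'ang': 4.7, 'z': 61.6}
ctl {'n': 442, 'c': (604.2, -95.7), 'med': [605.3, -94.0], 'size': (57.2, 51.2), 'ang': 3.2, 'z': 62.7}
cap {'n': 147, 'c': (437.7, -345.3), 'med': [439.3, -342.4], 'size': (40.1, 36.1), 'ang': 53.1, 'z': 60.1}
ctl {'n': 441, 'c': (603.4, -95.8), 'med': [602.9, -98.6], 'size': (68.5, 56.8), 'ang': -86.9, 'z': 61.4}
cap {'n': 338, 'c': (436.9, -352.6), 'med': [436.7, -354.5], 'size': (39.0, 37.5), 'ang': 85.0, 'z': 59.6}
```

View pics/f_wrist.png

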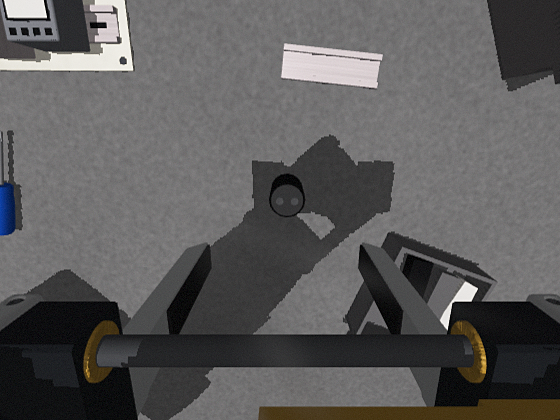

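View pics/f_side.png

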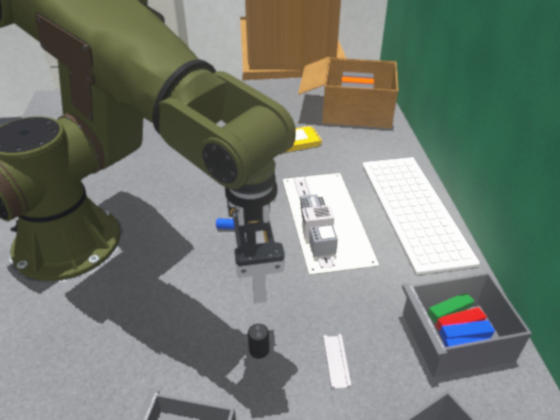

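The capacitor is at wrist pixel (287,195), and measures (437,-348). The side view shows the controller at (323,237) on the rail beside the supply. A tray lies nearby at wrist pixel (430,280), so I'll check clearance before going down.

```bash
python3 - <<'E'
from h import *
W=np.load("a_scene.npz")["W"]
for nm in("a_scene","a_side"):
    W=np.load(nm+".npz")["W"];m=(abs(W[...,0]-.437)<.06)&(abs(W[...,1]+.348)<.12)&(W[...,2]>.015)&(np.hypot(W[...,0]-.437,W[...,1]+.348)>.03)
    p=W[m];print(nm,len(p), p.min(0).round(3) if len(p) else '',p.max(0).round(3) if len(p) else '')
E
```

```text
a_scene 0  
a_side 0
```

step_arm:
  increments:
    - [-1, 0.5, -1, -40, 0, 0, 0]
    - [-1, 0.5, -1, -80, 0, 0, 0]
    - [-1, 0.5, -1, -120, 0, 0, 0]
    - [-1, 0.5, -1, -160, 0, 0, 0]
    - [-1, 0.5, -1, -184, 0, 0, 0]
    - [-1, 0.5, -1, -184, 0, 0, 0]
    - [-1, 0.5, -1, -184, 0, 0, 0]
    - [-0.2, 0.5, -1, -184, 0, 0, 0]
    - [0.2, 0.5, -1, -184, 0, 0, 0]
    - [1, 0.5, -1, -184, 0, 0, 0]

```text
t: 15.25
position: [0.4379, -0.3485, 0.024]
ee_rot: [0.708, 0.021, -0.706, 0.023]
force: [-0.3, -0.3, 0.6]
width: 0.0774
```

step_arm:
  increments:
    - [1, 0, 0, 0, 0, 0, 0]
    - [1, 0, 0, 0, 0, 0, 0]
    - [1, 0, 0, 0, 0, 0, 0]
    - [1, 0, 0, 0, 0, 0, 0]
    - [1, 0, 0, 30, 0, 0, 0]
    - [1, 0, 0, 60, 0, 0, 0]
    - [1, 0, 0, 100, 0, 0, 0]
    - [1, 0, 0, 140, 0, 0, 0]
    - [1, 0, 0, 180, 0, 0, 0]
    - [1, 0, 0, 180, 0, 0, 0]

```text
t: 16.08
position: [0.4389, -0.3495, 0.2103]
ee_rot: [0.71, 0.019, -0.704, 0.025]
force: [0.2, -0.2, 0.8]
width: 0.0107
```

```bash
python3 - <<'E'
from h import *
tool()
E
```

```text
t 16.08 pos [ 438.9 -349.5  210.3] jaw -86.4 xax [ 0.009 -0.008 -1.   ] w 10.7 F [ 0.2 -0.2  0.8]
```

The opening reads 10.7 mm, so the capacitor isn't held. I'll look before doing anything else.

```bash
python3 - <<'E'
from h import *
tool()
for n in("scene","side","wrist"):
    img,d,W,T,K=cloud(n);cv2.imwrite(f"pics/g_{n}.png",img)
    print("cap",rect(W,(.437,-.347),.07,.05,.08), rect(W,(.437,-.347),.12,.015,.049))
    if n!="wrist": print([(round(r["score"],2),np.round(r["at"],3).tolist()) for r in ctrl.look_for(n,"capacitor")[:2]])
    if n=="side": cv2.imwrite("pics/g_crop.png",cv2.resize(img[230:420,140:400],None,fx=3,fy=3))
E
```

```text
t 16.08 pos [ 438.9 -349.5  210.3] jaw -86.4 xax [ 0.009 -0.008 -1.   ] w 10.7 F [ 0.2 -0.2  0.8]
cap {'n': 149, 'c': (438.0, -345.1), 'med': [439.4, -342.1], 'size': (40.8, 36.1), 'ang': 56.1, 'z': 60.0} {'n': 130, 'c': (442.1, -336.8), 'med': [444.3, -333.6], 'size': (39.2, 21.1), 'ang': -25.3, 'z': 32.2}
[(0.69, [0.441, -0.335, 0.044])]
cap {'n': 339, 'c': (436.8, -352.6), 'med': [436.7, -354.4], 'size': (39.1, 37.5), 'ang': 84.5, 'z': 59.5} {'n': 213, 'c': (434.8, -362.8), 'med': [436.0, -366.1], 'size': (38.9, 18.6), 'ang': -7.8, 'z': 31.3}
[(0.67, [0.436, -0.361, 0.056]), (0.65, [0.593, 0.021, 0.06])]
cap {'n': 1066, 'c': (437.1, -348.5), 'med': [438.4, -348.3], 'size': (38.9, 38.8), 'ang': 83.7, 'z': 61.6} {'n': 159, 'c': (450.7, -347.8), 'med': [453.2, -347.3], 'size': (36.7, 12.2), 'ang': -86.8, 'z': 33.2}
```

View pics/g_wrist.png

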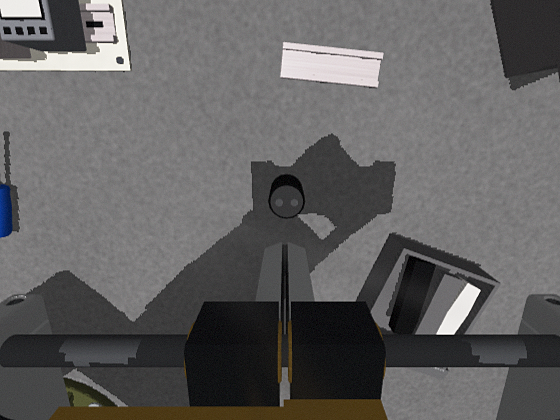

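View pics/g_crop.png

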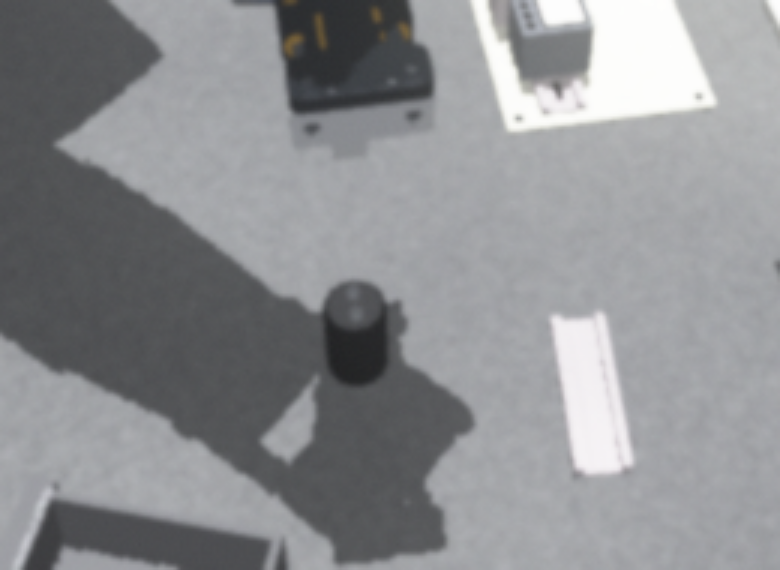

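The capacitor still stands untouched at (437,-348); I lifted before the fingers had finished closing. I'll open and retry with a longer wait.

step_arm:
  increments:
    - [-1, 0, 0, 0, 0, 0, 0]
    - [-1, 0, 0, 0, 0, 0, 0]
    - [-1, 0, 0, 0, 0, 0, 0]
    - [-1, 0, 0, 0, 0, 0, 0]
    - [-1, 0, 0, 0, 0, 0, 0]
    - [-1, 0, 0, 0, 0, 0, 0]
    - [-1, 0, 0, 0, 0, 0, 0]
    - [-1, 0, 0, 0, 0, 0, 0]
    - [-1, 0, 0, 0, 0, 0, 0]
    - [-1, 0, 0, 0, 0, 0, 0]

```text
t: 17.17
position: [0.4371, -0.3479, 0.2022]
ee_rot: [-0.707, -0.022, 0.707, -0.022]
force: [0.2, 0.8, -0.3]
width: 0.0639
```

```bash
python3 - <<'E'
from h import *
tool()
E
```

```text
t 17.17 pos [ 437.1 -347.9  202.2] jaw -86.5 xax [-0. -0. -1.] w 63.9 F [ 0.2  0.8 -0.3]
```

step_arm:
  increments:
    - [-1, 0, -0.5, -30, 0, 0, 0]
    - [-1, 0, -0.5, -60, 0, 0, 0]
    - [-1, 0, -0.5, -90, 0, 0, 0]
    - [-1, 0, -0.5, -120, 0, 0, 0]
    - [-1, 0, -0.5, -150, 0, 0, 0]
    - [-1, 0, -0.5, -170, 0, 0, 0]
    - [-1, 0, -0.5, -180, 0, 0, 0]
    - [1, 0, -0.5, -180, 0, 0, 0]
    - [1, 0, -0.5, -180, 0, 0, 0]
    - [1, 0, -0.5, -180, 0, 0, 0]

```text
t: 18.0
position: [0.4378, -0.3489, 0.0237]
ee_rot: [0.707, 0.021, -0.706, 0.022]
force: [-0.7, -0.1, 0.5]
width: 0.0772
```

step_arm:
  increments:
    - [1, 0, 0, 0, 0, 0, 0]
    - [1, 0, 0, 0, 0, 0, 0]
    - [1, 0, 0, 0, 0, 0, 0]
    - [1, 0, 0, 0, 0, 0, 0]
    - [1, 0, 0, 0, 0, 0, 0]
    - [1, 0, 0, 0, 0, 0, 0]
    - [1, 0, 0, 0, 0, 0, 0]
    - [1, 0, 0, 0, 0, 0, 0]
    - [1, 0, 0, 0, 0, 0, 0]
    - [1, 0, 0, 0, 0, 0, 0]

```text
t: 18.83
position: [0.4372, -0.3484, 0.0223]
ee_rot: [0.707, 0.022, -0.707, 0.022]
force: [-0.6, -0.1, 4.1]
width: 0.0394
```

```bash
python3 - <<'E'
from h import *
tool()
E
```

```text
t 18.83 pos [ 437.2 -348.4   22.3] jaw -86.5 xax [ 0. -0. -1.] w 39.4 F [-0.6 -0.1  4.1]
```

step_arm:
  increments:
    - [1, 0, 0, 30, 0, 0, 0]
    - [1, 0, 0, 70, 0, 0, 0]
    - [1, 0, 0, 110, 0, 0, 0]
    - [1, 20, 27, 140, 0, 0, 0]
    - [1, 43, 57, 150, 0, 0, 0]
    - [1, 67, 89, 150, 0, 0, 0]
    - [1, 91, 121, 150, 0, 0, 0]
    - [1, 115, 153, 150, 0, 0, 0]
    - [1, 139, 185, 150, 0, 0, 0]
    - [1, 163, 217, 150, 0, 0, 0]

```text
t: 19.67
position: [0.6008, -0.1294, 0.1718]
ee_rot: [-0.707, -0.022, 0.707, -0.022]
force: [0.8, -1.0, -0.4]
width: 0.0397
```

step_arm:
  increments:
    - [1, 24, 32, 0, 0, 0, 0]
    - [1, 48, 64, 0, 0, 0, 0]
    - [1, 67, 90, 0, 0, 0, 0]
    - [1, 72, 97, 0, 0, 0, 0]
    - [1, 72, 97, 0, 0, 0, 0]
    - [1, 72, 97, 0, 0, 0, 0]
    - [1, 72, 97, 0, 0, 0, 0]

```text
t: 20.25
position: [0.6715, -0.0357, 0.172]
ee_rot: [-0.707, -0.021, 0.707, -0.022]
force: [0.2, -0.2, -1.7]
width: 0.0396
```

```bash
python3 - <<'E'
from h import *
tool()
img,d,W,T,K=cloud("wrist");cv2.imwrite("pics/i_wrist.png",img)
M=W-0; s=ctrl.sense()
print("cap in hand",rect(W,(.6725,-.034),.06,.16+.03,.225))
E
```

```text
t 20.25 pos [671.5 -35.7 172. ] jaw -86.5 xax [-0.001 -0.    -1.   ] w 39.6 F [ 0.2 -0.2 -1.7]
cap in hand {'n': 6779, 'c': (672.2, -37.5), 'med': [676.4, -34.4], 'size': (61.0, 39.8), 'ang': -68.8, 'z': 211.2}
```

View pics/i_wrist.png

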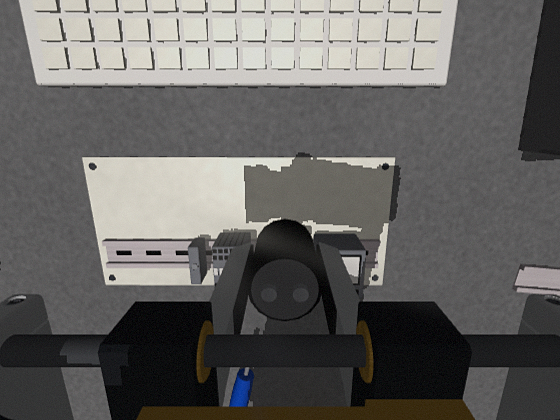

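The capacitor is held upright at wrist pixel (285,285), with bare plate below. Lowering it.

step_arm:
  increments:
    - [1, 1.5, 1, -35, 0, 0, 0]
    - [1, 1.5, 1, -70, 0, 0, 0]
    - [1, 1.5, 1, -100, 0, 0, 0]
    - [1, 1.5, 1, -125, 0, 0, 0]
    - [1, 1.5, 1, -138, 0, 0, 0]
    - [1, 1.5, 1, -143, 0, 0, 0]
    - [1, 1.5, 1, -143, 0, 0, 0]
    - [1, 1.5, 1, -145, 0, 0, 0]
    - [1, 1.5, 1, -145, 0, 0, 0]

```text
t: 21.05
position: [0.6744, -0.0336, 0.0288]
ee_rot: [0.708, 0.022, -0.706, 0.022]
force: [0.5, 0.8, -0.5]
width: 0.0393
```

```bash
python3 - <<'E'
from h import *
tool()
E
```

```text
t 21.05 pos [674.4 -33.6  28.8] jaw -86.5 xax [ 0.002 -0.    -1.   ] w 39.3 F [ 0.5  0.8 -0.5]
```

step_arm:
  increments:
    - [1, 0, 0, -1, 0, 0, 0]
    - [1, 0, 0, -1, 0, 0, 0]
    - [1, 0, 0, -1, 0, 0, 0]

```text
t: 21.3
position: [0.6738, -0.0334, 0.0267]
ee_rot: [0.707, 0.022, -0.706, 0.022]
force: [-0.1, -0.6, -0.7]
width: 0.0397
```

```bash
python3 - <<'E'
from h import *
tool()
E
```

```text
t 21.3 pos [673.8 -33.4  26.7] jaw -86.4 xax [ 0.001 -0.    -1.   ] w 39.7 F [-0.1 -0.6 -0.7]
```

step_arm:
  increments:
    - [1, 0, 0, -1.5, 0, 0, 0]
    - [1, 0, 0, -1.5, 0, 0, 0]
    - [0.2, 0, 0, -1.5, 0, 0, 0]
    - [-0.2, 0, 0, -1.5, 0, 0, 0]
    - [-0.6, 0, 0, -1.5, 0, 0, 0]
    - [-1, 0, 0, -1.5, 0, 0, 0]
    - [-1, 0, 0, -1.5, 0, 0, 0]
    - [-1, 0, 0, -1.5, 0, 0, 0]
    - [-1, 0, 0, -1.5, 0, 0, 0]
    - [-1, 0, 0, -1.5, 0, 0, 0]

```text
t: 22.13
position: [0.6736, -0.0334, 0.0246]
ee_rot: [-0.707, -0.022, 0.707, -0.022]
force: [0.1, 0.1, 0.2]
width: 0.0828
```

```bash
python3 - <<'E'
from h import *
tool()
E
```

```text
t 22.13 pos [673.6 -33.4  24.6] jaw -86.5 xax [-0.  0. -1.] w 82.8 F [0.1 0.1 0.2]
```

step_arm:
  increments:
    - [-1, 0, 0, 40, 0, 0, 0]
    - [-1, 0, 0, 80, 0, 0, 0]
    - [-1, 0, 0, 120, 0, 0, 0]
    - [-1, -10, 10, 155, 0, 0, 0]
    - [-1, -35, 30, 175, 0, 0, 7]
    - [-1, -65, 55, 175, 0, 0, 14]
    - [-1, -95, 80, 175, 0, 0, 21]
    - [-1, -125, 105, 175, 0, 0, 28]
    - [-1, -155, 130, 175, 0, 0, 35]
    - [-1, -185, 150, 175, 0, 0, 42]

```text
t: 22.97
position: [0.4869, 0.1178, 0.1997]
ee_rot: [0.651, 0.276, -0.651, 0.276]
force: [1.2, 0.2, -0.0]
width: 0.094
```

step_arm:
  increments:
    - [-1, -30, 22, 0, 0, 0, 7]
    - [-1, -53, 38, 0, 0, 0, 14]
    - [-1, -53, 38, 0, 0, 0, 21]
    - [-1, -53, 38, 0, 0, 0, 28]
    - [-1, -53, 38, 0, 0, 0, 35]
    - [-1, -53, 38, 0, 0, 0, 42]
    - [-1, -53, 38, 0, 0, 0, 45.5]
    - [-1, -53, 38, 0, 0, 0, 45.5]
    - [-1, -53, 38, 0, 0, 0, 45.5]

```text
t: 23.72
position: [0.4356, 0.1546, 0.1997]
ee_rot: [0.496, 0.504, -0.496, 0.504]
force: [0.0, -0.9, -0.1]
width: 0.0943
```

```bash
python3 - <<'E'
from h import *
tool()
img,d,W,T,K=cloud("wrist");cv2.imwrite("pics/j_wrist.png",img)
print("plug",rect(W,(.437,.155),.045,.017,.04))
for n in("scene","side"):
    img,d,W,T,K=cloud(n);cv2.imwrite(f"pics/j_{n}.png",img)
    print("cap",rect(W,(.673,-.034),.032,.055,.08)); print("sup",rect(W,(.6,-.04),.043,.066,.08)); print("term",rect(W,(.598,.02),.034,.052,.062)); print("ctl",rect(W,(.603,-.097),.036,.056,.066));print("plug",rect(W,(.437,.155),.045,.017,.04))
E
```

```text
t 23.72 pos [435.6 154.6 199.7] jaw 0.9 xax [ 0.  0. -1.] w 94.3 F [ 0.  -0.9 -0.1]
plug {'n': 736, 'c': (435.6, 156.1), 'med': [435.7, 156.7], 'size': (45.3, 21.6), 'ang': 0.5, 'z': 25.3}
cap {'n': 249, 'c': (674.8, -30.4), 'med': [675.1, -28.2], 'size': (39.1, 38.7), 'ang': -56.8, 'z': 65.1}
sup {'n': 558, 'c': (601.2, -47.8), 'med': [602.0, -35.8], 'size': (71.4, 66.9), 'ang': 2.5, 'z': 72.4}
term {'n': 378, 'c': (599.0, 20.4), 'med': [599.5, 21.5], 'size': (56.3, 36.8), 'ang': 3.4, 'z': 57.4}
ctl {'n': 435, 'c': (604.2, -95.9), 'med': [605.2, -93.7], 'size': (57.6, 51.8), 'ang': 3.0, 'z': 62.6}
plug {'n': 192, 'c': (437.2, 156.5), 'med': [438.4, 157.5], 'size': (46.5, 22.7), 'ang': -1.2, 'z': 24.1}
cap {'n': 183, 'c': (672.8, -36.5), 'med': [672.2, -39.6], 'size': (39.6, 39.3), 'ang': -48.1, 'z': 63.4}
sup {'n': 416, 'c': (599.7, -42.9), 'med': [599.6, -44.6], 'size': (70.8, 50.7), 'ang': 3.7, 'z': 70.8}
term {'n': 221, 'c': (598.0, 16.1), 'med': [597.8, 15.0], 'size': (57.0, 38.1), 'ang': 6.1, 'z': 56.0}
ctl {'n': 428, 'c': (603.0, -94.7), 'med': [602.9, -100.2], 'size': (65.8, 55.9), 'ang': -85.7, 'z': 61.4}
plug {'n': 116, 'c': (436.2, 152.6), 'med': [437.1, 149.6], 'size': (45.6, 28.4), 'ang': -0.0, 'z': 22.3}
```

View pics/j_wrist.png

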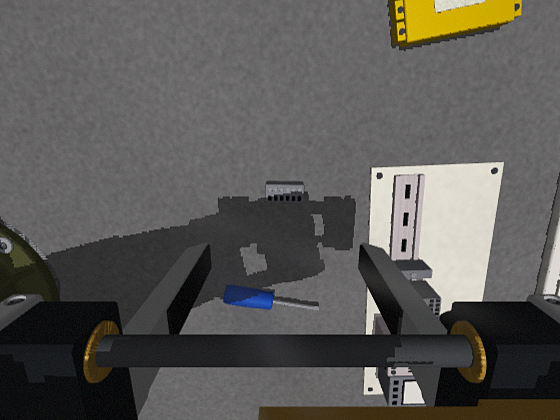

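View pics/j_side.png

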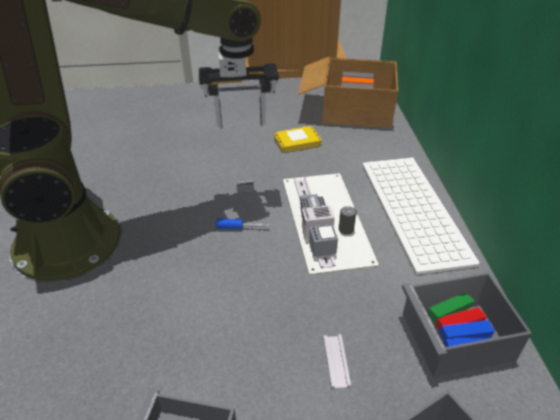

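The side view shows the capacitor standing at (347,220) behind the supply. The plug is centred at wrist pixel (285,190), and measures (435.7,156) and 45x22 at about 0°. I'll grip its ends.

step_arm:
  increments:
    - [-0.4, 0, 1.5, -40, 0, 0, -0.5]
    - [-0.4, 0, 1.5, -80, 0, 0, -0.5]
    - [-0.4, 0, 1.5, -120, 0, 0, -0.5]
    - [-0.4, 0, 1.5, -155, 0, 0, -0.5]
    - [-0.4, 0, 1.5, -180, 0, 0, -0.5]
    - [-0.4, 0, 1.5, -190, 0, 0, -0.5]
    - [-0.4, 0, 1.5, -194, 0, 0, -0.5]
    - [-0.4, 0, 1.5, -194, 0, 0, -0.5]
    - [1, 0, 1.5, -194, 0, 0, -0.5]
    - [1, 0, 1.5, -194, 0, 0, -0.5]

```text
t: 24.7
position: [0.4366, 0.1564, 0.0071]
ee_rot: [0.498, 0.502, -0.497, 0.503]
force: [-0.6, 0.6, 0.7]
width: 0.0555
```

step_arm:
  increments:
    - [1, 0, 0, 0, 0, 0, 0]
    - [1, 0, 0, 0, 0, 0, 0]
    - [1, 0, 0, 0, 0, 0, 0]
    - [1, 0, 0, 0, 0, 0, 0]
    - [1, 0, 0, 0, 0, 0, 0]
    - [1, 0, 0, 0, 0, 0, 0]
    - [1, 0, 0, 0, 0, 0, 0]
    - [1, 0, 0, 0, 0, 0, 0]

```text
t: 25.37
position: [0.4362, 0.1563, 0.0067]
ee_rot: [0.498, 0.502, -0.497, 0.503]
force: [-1.4, -0.7, 7.7]
width: 0.046
```

```bash
python3 - <<'E'
from h import *
tool()
E
```

```text
t 25.37 pos [436.2 156.3   6.7] jaw 0.5 xax [ 0.002  0.    -1.   ] w 46.0 F [-1.4 -0.7  7.7]
```

step_arm:
  increments:
    - [1, 0, 0, 35, 0, 0, 0]
    - [1, 0, 0, 75, 0, 0, 0]
    - [1, 0, 0, 115, 0, 0, 0]
    - [1, 15, -13, 145, 0, 0, 1]
    - [1, 40, -34, 150, 0, 0, 3]
    - [1, 70, -59, 150, 0, 0, 3]
    - [1, 100, -85, 150, 0, 0, 3]
    - [1, 130, -110, 150, 0, 0, 3]
    - [1, 155, -130, 150, 0, 0, 3]
    - [1, 161.5, -137, 150, 0, 0, 3]

```text
t: 26.2
position: [0.5994, 0.0162, 0.1556]
ee_rot: [0.485, 0.514, -0.485, 0.515]
force: [-0.7, 0.5, 0.3]
width: 0.0455
```

step_arm:
  increments:
    - [1, 0, 0, 0, 0, 0, 0]
    - [1, 0, 0, 0, 0, 0, 0]
    - [1, 0, 0, 0, 0, 0, 0]

```text
t: 26.45
position: [0.5963, 0.0201, 0.1559]
ee_rot: [0.484, 0.516, -0.484, 0.515]
force: [-0.3, 0.6, -0.9]
width: 0.0463
```

```bash
python3 - <<'E'
from h import *
tool()
img,d,W,T,K=cloud("wrist");cv2.imwrite("pics/k_wrist.png",img)
print("plug in hand",rect(W,(.597,.019),.05,.166,.185))
print("term",rect(W,(.598,.02),.034,.052,.063))
E
```

```text
t 26.45 pos [596.3  20.1 155.9] jaw 3.6 xax [-0.  0. -1.] w 46.3 F [-0.3  0.6 -0.9]
plug in hand {'n': 3790, 'c': (596.7, 19.8), 'med': [596.6, 22.9], 'size': (69.7, 23.8), 'ang': 3.9, 'z': 174.4}
term {'n': 2204, 'c': (598.2, 19.4), 'med': [597.9, 20.5], 'size': (57.0, 36.3), 'ang': 3.9, 'z': 58.3}
```

View pics/k_wrist.png

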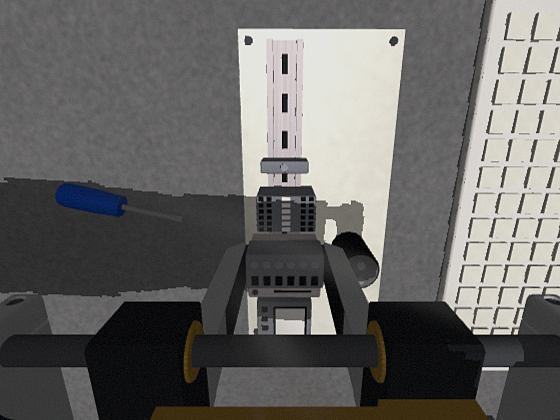

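The plug is held at wrist pixel (283,265), within 2 mm of the terminal block's centre. Lowering it.

step_arm:
  increments:
    - [1, 1, -0.5, -30, 0, 0, 0]
    - [1, 1, -0.5, -55, 0, 0, 0]
    - [1, 1, -0.5, -75, 0, 0, 0]
    - [1, 1, -0.5, -87, 0, 0, 0]
    - [1, 1, -0.5, -91, 0, 0, 0]
    - [1, 1, -0.5, -92, 0, 0, 0]
    - [1, 1, -0.5, -92, 0, 0, 0]
    - [1, 1, -0.5, -92, 0, 0, 0]

```text
t: 27.17
position: [0.5985, 0.0189, 0.0647]
ee_rot: [0.485, 0.515, -0.484, 0.516]
force: [-0.5, -0.1, -1.0]
width: 0.046
```

```bash
python3 - <<'E'
from h import *
tool()
E
```

```text
t 27.17 pos [598.5  18.9  64.7] jaw 3.6 xax [ 0.001 -0.    -1.   ] w 46.0 F [-0.5 -0.1 -1. ]
```

step_arm:
  increments:
    - [1, 0, 0, -1.5, 0, 0, 0]
    - [1, 0, 0, -1.5, 0, 0, 0]
    - [1, 0, 0, -1.5, 0, 0, 0]

```text
t: 27.42
position: [0.5987, 0.0188, 0.0637]
ee_rot: [0.485, 0.515, -0.484, 0.516]
force: [-2.3, 0.6, 9.7]
width: 0.0457
```

```bash
python3 - <<'E'
from h import *
tool()
E
```

```text
t 27.42 pos [598.7  18.8  63.7] jaw 3.6 xax [ 0.002  0.    -1.   ] w 45.7 F [-2.3  0.6  9.7]
```

Contact at the expected height. Releasing and retreating upward.

step_arm:
  increments:
    - [0.3, 0, 0, 0, 0, 0, 0]
    - [0, 0, 0, 0, 0, 0, 0]
    - [-0.3, 0, 0, 0, 0, 0, 0]
    - [-0.6, 0, 0, 0, 0, 0, 0]
    - [-1, 0, 0, 0, 0, 0, 0]
    - [-1, 0, 0, 0, 0, 0, 0]
    - [-1, 0, 0, 0, 0, 0, 0]
    - [-1, 0, 0, 0, 0, 0, 0]
    - [-1, 0, 0, 20, 0, 0, 0]
    - [-1, 0, 0, 50, 0, 0, 0]

```text
t: 28.25
position: [0.5966, 0.0186, 0.1101]
ee_rot: [0.483, 0.517, -0.486, 0.514]
force: [0.0, 0.1, -0.2]
width: 0.0935
```

step_arm:
  increments:
    - [-1, 0, 0, 40, 0, 0, 0]
    - [-1, 0, 0, 80, 0, 0, 0]
    - [-1, -20, -35, 100, 0, 0, 0]
    - [-1, -40, -75, 100, 0, 0, 0]
    - [-1, -60, -110, 100, 0, 0, 0]
    - [-1, -80, -145, 100, 0, 0, 0]
    - [-1, -80, -145, 100, 0, 0, 0]
    - [-1, -80, -145, 100, 0, 0, 0]

```text
t: 28.92
position: [0.5174, -0.1281, 0.2125]
ee_rot: [0.485, 0.514, -0.485, 0.515]
force: [-0.3, 0.0, 0.2]
width: 0.0941
```

```bash
python3 - <<'E'
from h import *
tool()
for n in("wrist","scene","side"):
    img,d,W,T,K=cloud(n);cv2.imwrite(f"pics/l_{n}.png",img);print(n)
    print("plug",rect(W,(.598,.02),.033,.075,.095),"term",rect(W,(.598,.02),.034,.052,.063));print("cap",rect(W,(.673,-.034),.032,.055,.08)); print("sup",rect(W,(.6,-.04),.043,.066,.079)); print("ctl",rect(W,(.603,-.097),.036,.056,.066))
    print("yel",rect(W,(.61,.365),.1,.012,.04))
    if n!="wrist":print([(round(r["score"],2),np.round(r["at"],3).tolist()) for r in ctrl.look_for(n,"screwdriver")[:1]])
E
```

```text
t 28.92 pos [ 517.4 -128.1  212.5] jaw 3.4 xax [ 0.001 -0.    -1.   ] w 94.1 F [-0.3  0.   0.2]
wrist
plug {'n': 1385, 'c': (599.0, 17.9), 'med': [598.3, 17.6], 'size': (46.2, 22.0), 'ang': 3.7, 'z': 82.2} term {'n': 865, 'c': (597.6, 18.9), 'med': [590.6, 15.1], 'size': (56.4, 35.7), 'ang': 3.2, 'z': 58.2}
cap {'n': 1343, 'c': (672.5, -32.0), 'med': [670.5, -31.9], 'size': (39.1, 39.0), 'ang': -36.1, 'z': 65.8}
sup {'n': 3330, 'c': (600.1, -49.4), 'med': [598.7, -38.5], 'size': (71.0, 65.2), 'ang': 3.5, 'z': 73.3}
ctl {'n': 2384, 'c': (603.4, -96.5), 'med': [602.4, -95.7], 'size': (56.5, 49.3), 'ang': 3.6, 'z': 63.7}
yel None
scene
plug {'n': 203, 'c': (600.5, 19.6), 'med': [600.5, 20.4], 'size': (45.3, 23.5), 'ang': 4.1, 'z': 81.0} term {'n': 160, 'c': (598.9, 21.2), 'med': [604.5, 29.9], 'size': (56.4, 35.4), 'ang': 2.8, 'z': 57.6}
cap {'n': 246, 'c': (674.3, -30.2), 'med': [674.9, -28.5], 'size': (39.1, 37.9), 'ang': -81.2, 'z': 64.9}
sup {'n': 561, 'c': (601.7, -48.3), 'med': [601.9, -36.3], 'size': (70.1, 68.5), 'ang': 4.4, 'z': 72.3}
ctl {'n': 437, 'c': (604.7, -95.4), 'med': 
[... 164 characters left out ...]
.2}
[(0.85, [0.394, 0.013, 0.018])]
side
plug {'n': 135, 'c': (599.1, 15.3), 'med': [598.6, 12.9], 'size': (47.1, 28.8), 'ang': 6.6, 'z': 79.3} term {'n': 119, 'c': (598.4, 13.8), 'med': [594.1, 6.7], 'size': (56.1, 34.6), 'ang': 1.3, 'z': 56.7}
cap {'n': 181, 'c': (673.1, -35.4), 'med': [672.1, -39.7], 'size': (40.9, 38.1), 'ang': 52.0, 'z': 63.3}
sup {'n': 426, 'c': (599.2, -32.8), 'med': [599.5, -44.0], 'size': (71.3, 70.4), 'ang': 4.3, 'z': 70.8}
ctl {'n': 422, 'c': (603.5, -94.9), 'med': [602.9, -100.2], 'size': (66.0, 57.1), 'ang': -85.7, 'z': 61.4}
yel {'n': 126, 'c': (605.4, 333.5), 'med': [599.9, 325.5], 'size': (104.1, 50.5), 'ang': 33.0, 'z': 18.3}
[(0.76, [0.398, -0.003, 0.018])]
```

View pics/l_wrist.png

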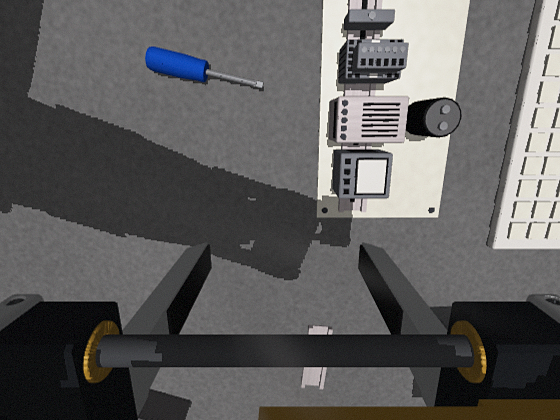

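The wrist view shows everything in place: plug on terminal block (378,58), supply (370,118), capacitor (437,116) and controller (362,175). The measurements agree with this, and the screwdriver and yellow module haven't moved. Handing in.

```bash
python3 -c "
from plant import ctrl
print(ctrl.sign_off())"
```

```text
the job is handed in; nothing more can be done
None
```

I placed the parts in the order you gave: terminal block, controller, capacitor, then plug. I handed the job in at about 29 s of the 106 s allowed. The hand-in gives no verdict, so the figures below come from my last camera checks.

| Part | Last measurement | Allowed |
|---|---|---|
| Terminal block | about 2 mm off the rail centre line, square to within 1° | 11 mm, 0.25 rad (14°) |
| Controller | about 58 mm centre to centre from the supply, a gap of about 10 mm, square | gap under 20 mm |
| Capacitor | upright, about 73 mm behind the supply's centre and 2–3 mm off its line | 50–92 mm, 15 mm |
| Plug | within 2 mm of the block's centre and 1° of its direction | 10 mm, 0.3 rad (17°) |

- **Bystanders:** the screwdriver and the yellow module read within about 3 mm of where they started, which is within camera noise.
- **Failed grasp:** the first try at the capacitor missed because I lifted before the fingers had closed. It had not moved, and the second try held.
- **Disagreements:** the two fixed cameras differ by about 5 mm in y, so I relied on the wrist camera for the final positions. The side camera's view of the yellow module and the controller was partly hidden or merged with neighbouring parts, so I judged those by the scene camera, and the controller by the wrist camera too.

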